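Slide the circuit module under the spring clip

TASK

On the plywood fixture, press the spring clip's long thumb plate down with one fingertip so that its jaw lifts, and while you keep it down, push the circuit module along its lane with the other fingertip, under the jaw and fully home against the end stop. Then let the clip spring down onto the module and take the hand away. Only press and push: do not lift the module off its lane, and leave the spool, the spare board and the screw tin beside it where they are.

Things in the scene. Friction and masses are not known exactly. Their poses are not given: they have to be found in the camera images.
- base: Fixture: plywood board 300 x 260 x 9 mm fixed on the bench; origin at the centre of its underside, z up, x = push direction (away from the robot, up to 0.4 rad askew), y left. A lane runs along x at y = 0: floor 15 mm above the bench, side rails 5 mm high, 48 mm apart. Nothing on it is higher than 45 mm above the bench. Two clip bearings 33 mm high stand at y = 0.036, x = -0.081 and 0.054.
- lane_home (a point): Point on the lane floor (15 mm above the bench) where the module's origin lies when it is fully home; at (0.028, 0, 0.015) in the fixture frame, axes as the fixture's. The steel end stop, 12 mm high across the lane, has its face 30 mm beyond this point (+x).
- module: Black carrier with green board, 60 (x) x 44 (y) x 5 mm, 0.1 to 0.2 kg, flat in the lane; origin at the centre of its underside, x towards the stop. At its rear stands a grey terminal block 12 (x) x 20 (y) mm, top 20 mm above the underside, flat rear face flush with the rear edge (x = -0.030), from y = -0.020 to 0: push here. It starts 28 to 42 mm short of home, outside the jaw.
- clip (a joint): Angle (rad) of the steel spring clip, a see-saw on a hinge along fixture x at y = 0.034, 26 mm above the bench. 0: at rest, jaw foot 1 mm above the lane floor, blocking the module. About 0.19: jaw resting on the module. Above 0.3 the module passes under; 0.5: thumb plate level; 0.6: limit. Pressing mid-plate takes about 1 N at 0, 9 to 13 N at 0.45; it springs back when let go.
- clip_plate (a point): Middle of the top face of the clip's thumb plate: 80 mm along the lane (fixture x = -0.075 to 0.005), 28 mm across (y about 0.040 to 0.068); outer edge raised 0.5 rad at rest. This point is at fixture x = -0.035, y = 0.053 to 0.055; 33 mm above the bench at rest, 24 mm at joint 0.45, 23 mm at 0.5. A fingertip can slide along the plate while pressing.
- clip_foot (a point): Middle of the underside of the clip's jaw foot, 14 mm along the lane x 6 mm across, at fixture x = 0.040, y about 0.012, over the lane near its left rail.
- spool: Bystander: solder spool, 48 mm diameter, 28 mm high, standing on the plywood; origin at the centre of its underside.
- spare: Bystander: small spare green circuit board 36 x 28 x 5 mm with a pin header, 14 mm high, lying on the plywood right of the lane; origin at the centre of its underside.
- screw_tin: Bystander: round aluminium screw tin, 52 mm diameter, 22 mm high, on the plywood; origin at the centre of its underside.
Things that resemble listed ones, but are neither listed nor needed, are in the scene too. What is shaped like the module but blue or pink is not meant.

How it is judged:
By the outcome, as a careful person would: the job done as asked, in the order asked, and still so for the second after the job is handed in, with the robot touching nothing.
It also fails if it takes over 35 s, if anything falls off the work surface, if the arm or the gripper's body presses on something with over 40 N, if the wrist force passes 120 N, or if a joint passes its speed limit or range.

ROBOT

A 6-joint arm with a two-finger parallel gripper is mounted at the origin on the work surface. World frame = base frame: x ahead of the robot, y to its left, z up, the work surface at z = 0. Lengths are in m, angles in rad, forces in N, time in s.
With the tool pointing down it reaches from about 0.375 to 0.9 m from the base axis. Payload 3.1 kg.
Tool frame: the origin (TCP) lies midway between the tips of the shut fingers; the grasp point (between the pads) lies 19 mm behind it; z points along the fingers, y is the line along which they close (so a half turn about z gives the same grasp; the last joint's range is limited). The gripper opens to 87 mm and grips with 3 to 60 N. Pads are 19 mm wide; open, the fingers measure 117 mm over their backs; the gripper's body (75 mm by 190 mm) begins 51 mm behind the grasp point.
Start: joints at [0.934, 0.527, 1.433, -0, 1.181, -0.178], TCP at [0.276, 0.561, 0.223] pointing down, gripper open.
Joint ranges: [-3.08, 3.08], [-0.75, 2.2], [0.22, 2.44], [-1.43, 4.57], [0, 2.65], [-2.85, 2.85]. Speed limits (rad/s): [2.79, 2.79, 3.14, 3.14, 3.14, 3.14].

INTERFACE

Orientations are given as a unit quaternion [w, x, y, z].
In Python, from cell import sense, camera, camera_info, sign_off, find_in, landmark_of gives the robot as it stands. The module is installed in compiled form; this text tells all that it offers.
- The arm moves only by the tool step_arm, never from a script. Its argument "deltas" is a list of rows, each an object with "delta_rot": the turn, a rotation vector about the world's x, y, z in units of 10 degrees (1.0 is 10 degrees), a list of three; "delta_pos": the shift along the world's x, y, z in units of 25 mm (1.0 is 25 mm), a list of three; "claw": the opening in per cent of the stroke, from 0 (shut) to 100 (fully open). A call has 1 to 12 rows; each row is the pose to reach, as a shift and turn from the pose commanded when the call began; what a row does not reach only later rows make up. A row lasts 1/8 s, in which the tool goes at most 62.5 mm and 10.7 degrees, less where a joint would pass 70% of its speed; a pose out of reach is approached as far as the arm can. A call with a gripper value outside its range is refused whole. The fingers move at their own pace and stop on an object; "grip_force" is the grip in N (left out, the last holds). Time passes only in rows, so rows that repeat a pose let the fingers close. It gives the time, the measured TCP pose, the force, the opening and the grip force at its end, in the units of the state.
- sense(): the state, without advancing time (a new reading comes with each control period).
- camera(name): name is "side" or "top"; returns the picture (420x560x3 uint8, red, green, blue); there is no depth.
- camera_info(name): a dict with "vfov" (degrees; the focal length in pixels is half the picture's height over the tangent of half this angle, whatever the lens; pixels are square), "cx", "cy" (the principal point, pixels), "R" (3x3) and "t" (3): a world point X has camera coordinates R X + t. Camera axes: x right, y down, z forward; pixel columns grow to the right and rows downward; lengths in m; the calibration is good to about 2 mm. A picture is of the moment at which its call begins. camera_info takes no time and is no camera call.
- sign_off(): hands the job in; it is judged then, once.
Trained networks look in the newest picture that a camera, given by its name, has taken for a name from the list of things; names that differ only in an ending like _2 or _b are one class to them, and where a whole thing is asked for, a point or a joint stands for the part that bears it (a point fixed in the world has none). Each returns a list of dicts, best first, with "p" (0 to 1); they miss things now and then, are a little off and sometimes report something else, mostly with a low value. They report only what shows in the picture. A call takes as long as a camera call. They do not tell look-alikes from the thing itself.
- find_in(label, camera): "point" ([x, y, z] in m, in world coordinates, good to about 4 mm: the middle of the surface that is visible of it).
- landmark_of(label, camera): "point" ([x, y, z] in m, in world coordinates, good to about 4 mm: a listed point, or the origin of a listed thing).
The state is a dict: "t": time; "qpos": joint angles; "qd": joint speeds; "joint_efforts": joint torques, N m; "ee_pos": TCP position; "orientation": TCP orientation; "contact_force": force on the tool from outside, world axes, zero at the start; "ft_torque": the same for the moment, N m; "finger_gap": opening from 0.0 (shut) to 1.0 (fully open); "gripper_force": force on a finger pad.
Only numpy, scipy, OpenCV 4.12 (cv2) and the standard library are available. Lean on these libraries where they do the work, as an engineer would, in place of code of your own. Each camera call takes 0.05 s, during which the arm holds its last target. There are 200 camera calls.

## Working session

There is one attempt and no reset: what is moved stays moved. The work goes in short steps, Python scripts to look and compute and a tool call to move; the robot and the scene stay as the last step left them, time stands still between calls to the robot, and variables do not carry over. Pictures are saved under pics/ and viewed, at most 10 in all, crops included, and the job is handed in when it is done.

Besides the shell and the picture viewer there is one more tool, called after ">>>" by a JSON object that holds its "method" and its "body", one argument or row to a line. step_arm: Moves the arm, as the interface text tells. Its arguments: {"type":"object","properties":{"deltas":{"type":"array","items":{"type":"object","properties":{"delta_rot":{"type":"array","items":{"type":"number"}},"delta_pos":{"type":"array","items":{"type":"number"}},"claw":{"type":"number"}}}},"grip_force":{"type":"number"}},"required":["deltas"]}

```bash
mkdir -p pics; cat > h.py <<'E'
from cell import *
import numpy as np, cv2
def snap(n,f):
    im=camera(n); cv2.imwrite('pics/'+f,cv2.cvtColor(im,cv2.COLOR_RGB2BGR)); return im
def proj(n,X):
    c=camera_info(n); f=210/np.tan(np.radians(c['vfov'])/2); p=np.array(c['R'])@np.array(X)+np.array(c['t'])
    return np.array([c['cx']+f*p[0]/p[2], c['cy']+f*p[1]/p[2]])
def ray(n,uv,z):
    c=camera_info(n); f=210/np.tan(np.radians(c['vfov'])/2); R=np.array(c['R']);t=np.array(c['t'])
    d=R.T@np.array([(uv[0]-c['cx'])/f,(uv[1]-c['cy'])/f,1]); o=-R.T@t
    return o+d*(z-o[2])/d[2]
E
python3 - <<'E'
from h import *
for n in('top','side'):
    snap(n,n+'0.png')
    for l in('base','lane_home','module','clip_plate','clip_foot','spool','spare','screw_tin'):
        for r in landmark_of(l,n)[:3]: print(n,l,np.round(r['point'],3),round(r['p'],2),proj(n,r['point']).round())
s=sense();print(s['t'],s['orientation'],s['contact_force'])
E
```

```text
top base [0.619 0.133 0.002] 0.63 [240. 178.]
top lane_home [0.642 0.146 0.014] 0.64 [234. 161.]
top module [0.602 0.132 0.021] 0.89 [237. 185.]
top module [ 0.361  0.086 -0.002] 0.76 [238. 343.]
top module [ 0.553 -0.129  0.002] 0.56 [393. 244.]
top clip_plate [0.564 0.172 0.033] 0.69 [207. 202.]
top clip_foot [0.652 0.158 0.016] 0.97 [228. 154.]
top spool [0.73  0.074 0.011] 0.72 [286. 119.]
top spool [0.644 0.148 0.013] 0.42 [233. 160.]
top spare [0.64  0.053 0.01 ] 0.67 [290. 173.]
top screw_tin [0.679 0.247 0.01 ] 0.98 [179. 131.]
side base [ 0.615  0.138 -0.001] 0.82 [267. 177.]
side lane_home [0.643 0.146 0.014] 0.66 [276. 162.]
side module [0.603 0.131 0.013] 0.92 [264. 176.]
side module [0.364 0.082 0.002] 0.74 [164. 269.]
side module [ 0.552 -0.128 -0.001] 0.72 [344. 296.]
side clip_plate [0.567 0.175 0.028] 0.66 [234. 166.]
side clip_foot [0.651 0.155 0.019] 0.67 [276. 156.]
side spool [0.73  0.075 0.011] 0.79 [335. 163.]
side spare [0.642 0.059 0.014] 0.79 [307. 189.]
side screw_tin [0.675 0.242 0.009] 0.57 [258. 131.]
side screw_tin [0.608 0.131 0.015] 0.32 [266. 175.]
0.9 [1.99656568e-05 2.26902043e-01 9.73917585e-01 1.74385176e-05] [ 0.02554323 -0.72048208 -0.29203534]
```

View pics/top0.png

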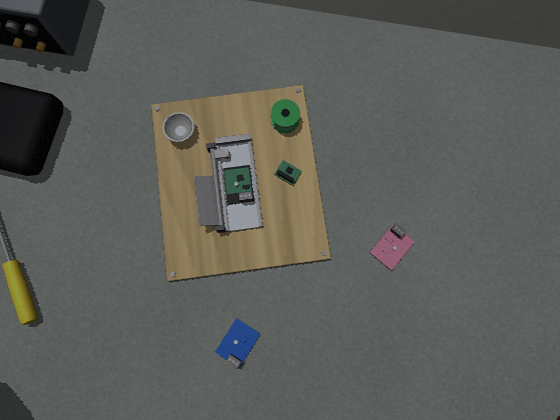

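View pics/side0.png

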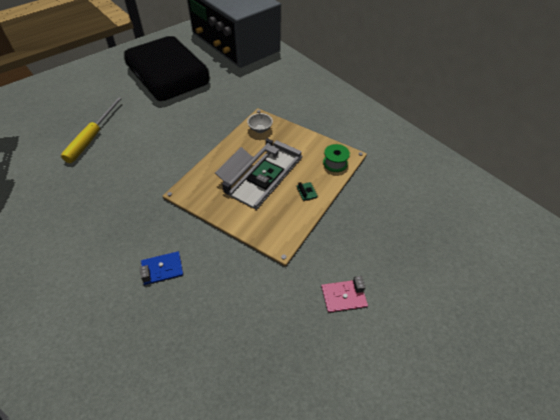

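Top view: the green module is in the lane at about (238,183). Possible mix-ups are the blue board (238,343), the pink board (393,248) and the spare (288,172). By the description I choose the green one in the lane, and I'll check it in a crop.

```bash
python3 - <<'E'
from h import *
im=cv2.imread('pics/top0.png'); c=im[125:245,180:280]
cv2.imwrite('pics/crop0.png',cv2.resize(c,None,fx=5,fy=5,interpolation=cv2.INTER_CUBIC))
# board fit by wood colour in top
hsv=cv2.cvtColor(im,cv2.COLOR_BGR2HSV); m=cv2.inRange(hsv,(8,60,70),(30,255,255))
m=cv2.morphologyEx(m,cv2.MORPH_OPEN,np.ones((3,3)))
k=max(cv2.findContours(m,0,2)[0],key=cv2.contourArea)
pts=np.array([ray('top',p[0]+0.0,0.009)[:2] for p in cv2.convexHull(k)],np.float32)
r=cv2.minAreaRect(pts);print(r);print(cv2.boxPoints(r))
for p in [(155,105),(302,88),(328,261),(168,280)]: print(ray('top',p,.009).round(4))
E
```

```text
((0.6158755421638489, 0.13523222506046295), (0.2989838719367981, 0.25949984788894653), 17.82671356201172)
[[ 0.43383965  0.2129871 ]
 [ 0.5132828  -0.03405333]
 [ 0.7979114   0.05747736]
 [ 0.7184683   0.30451778]]
[0.7178 0.2972 0.009 ]
[0.7913 0.0578 0.009 ]
[ 0.5083 -0.0304  0.009 ]
[0.4357 0.211  0.009 ]
```

View pics/crop0.png

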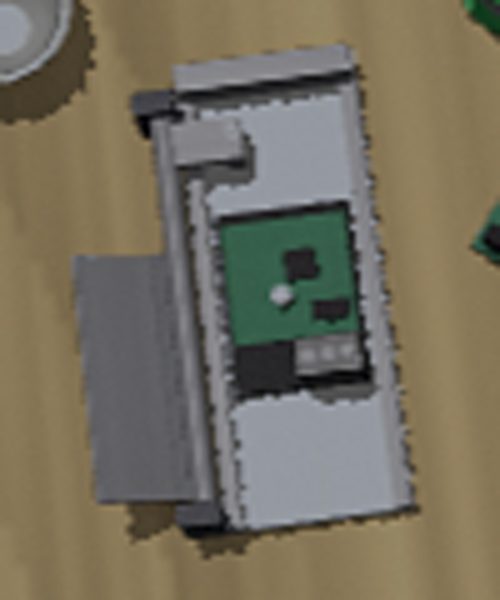

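Crop: the green module sits in the lane, with its terminal block at the rear right (crop 335,355; picture 247,196). The jaw is ahead at the left rail and the thumb plate is at left. Fixture fit: centre (0.616, 0.135), yaw 0.311, and the size matches. Next I hover with the fingers along fixture y, about 50 mm apart.

>>> {"method": "step_arm", "body": {
  "deltas": [
    {"delta_pos": [1, -1.5, -0.4], "delta_rot": [0, 0, 0.6], "claw": 57.5},
    {"delta_pos": [2.2, -3.4, -0.8], "delta_rot": [0, 0, 1.4], "claw": 57.5},
    {"delta_pos": [3.4, -5.3, -1.3], "delta_rot": [0, 0, 2.2], "claw": 57.5},
    {"delta_pos": [4.6, -7.1, -1.8], "delta_rot": [0, 0, 3], "claw": 57.5},
    {"delta_pos": [5.8, -9, -2.3], "delta_rot": [0, 0, 3.7], "claw": 57.5},
    {"delta_pos": [7, -10.8, -2.8], "delta_rot": [0, 0, 4.2], "claw": 57.5},
    {"delta_pos": [8.2, -12.7, -3.3], "delta_rot": [0, 0, 4.41], "claw": 57.5},
    {"delta_pos": [9.4, -14.5, -3.8], "delta_rot": [0, 0, 4.41], "claw": 57.5},
    {"delta_pos": [10.4, -16.1, -4.1], "delta_rot": [0, 0, 4.41], "claw": 57.5},
    {"delta_pos": [10.97, -16.97, -4.12], "delta_rot": [0, 0, 4.41], "claw": 57.5},
    {"delta_pos": [10.97, -16.97, -4.12], "delta_rot": [0, 0, 4.41], "claw": 57.5},
    {"delta_pos": [10.97, -16.97, -4.12], "delta_rot": [0, 0, 4.41], "claw": 57.5}
  ]
}}

```text
t: 2.4
ee_pos: [0.5497, 0.137, 0.1195]
orientation: [-0.0, -0.155, 0.988, 0.0]
contact_force: [0.6, 0.2, 0.2]
finger_gap: 0.575
gripper_force: 0.0
```

```bash
cat >> h.py <<'E'
C=np.array([.6159,.1352]);A=np.radians(17.83);M=np.array([[np.cos(A),np.sin(A)],[-np.sin(A),np.cos(A)]])
fx=lambda p:(M@(np.array(p[:2])-C)).round(4)
E
python3 - <<'E'
from h import *
g=lambda u,v,z:fx(ray('top',(180+u/5,125+v/5),z))
print('front',g(285,208,.020),'block top rear L/R',g(298,373,.035),g(362,373,.035),'top front',g(330,337,.035),'rear edge',g(268,397,.018))
print('stop face',g(265,95,.027),'foot',g(208,155,.04),'plate corners',g(75,255,.04),g(100,500,.04))
s=sense();print(s['t'],s['ee_pos'],fx(s['ee_pos']),s['orientation'],s['finger_gap'],s['contact_force'],s['qpos'])
E
```

```text
front [ 0.0166 -0.0019] block top rear L/R [-0.042  -0.0002] [-0.0447 -0.02  ] top front [-0.0319 -0.0115] rear edge [-0.0444  0.0111]
stop face [ 0.053  -0.0003] foot [0.0308 0.0192] plate corners [0.0039 0.0641] [-0.0745  0.0643]
2.4 [0.54966696 0.13703926 0.11954627] [-0.0625  0.022 ] [-4.35392884e-04 -1.55359604e-01  9.87857852e-01  2.59996544e-04] 0.5745731309490661 [0.61559528 0.17826672 0.21167202] [ 4.68814843e-02  5.89822653e-01  1.67320959e+00  5.47861891e-04
  8.79482721e-01 -1.83624730e+00]
```

>>> {"method": "step_arm", "body": {
  "deltas": [
    {"delta_pos": [0, 0, -1.2], "claw": 57.5},
    {"delta_pos": [0, 0, -2.4], "claw": 57.5},
    {"delta_pos": [0, 0, -3.0], "claw": 57.5},
    {"delta_pos": [0, 0, -3.2], "claw": 57.5},
    {"delta_pos": [0, 0, -3.4], "claw": 57.5},
    {"delta_pos": [0, 0, -3.4], "claw": 57.5}
  ]
}}

```text
schema error: expected keys delta_rot, delta_pos, claw
```

```bash
python3 - <<'E'
from h import *
s=sense();print(s['t'],fx(s['ee_pos']),s['ee_pos'],s['contact_force'],s['ft_torque'])
a=snap('top','t1.png')[120:260,160:300];b=snap('side','s1.png')[110:250,190:330]
cv2.imwrite('pics/p1.png',cv2.resize(cv2.cvtColor(np.hstack([a,b]),4),(800,400),interpolation=2))
E
```

```text
2.4 [-0.0625  0.022 ] [0.54966696 0.13703926 0.11954627] [0.61559528 0.17826672 0.21167202] [ 0.08547234 -0.00434654  0.00896936]
```

View pics/p1.png

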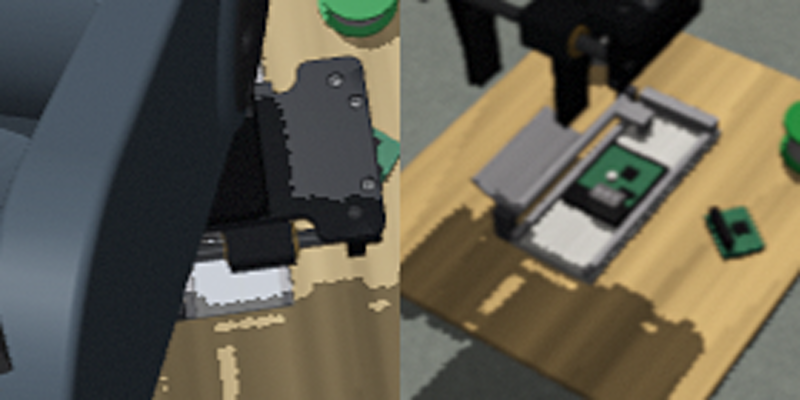

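The move was refused because a row has to carry delta_rot. The top view is now blocked by the arm. The side view (right half) shows both fingers at hover and the module and clip untouched. I'll send the move again.

>>> {"method": "step_arm", "body": {
  "deltas": [
    {"delta_pos": [0, 0, -1.2], "delta_rot": [0, 0, 0], "claw": 57.5},
    {"delta_pos": [0, 0, -2.4], "delta_rot": [0, 0, 0], "claw": 57.5},
    {"delta_pos": [0, 0, -3.0], "delta_rot": [0, 0, 0], "claw": 57.5},
    {"delta_pos": [0, 0, -3.2], "delta_rot": [0, 0, 0], "claw": 57.5},
    {"delta_pos": [0, 0, -3.4], "delta_rot": [0, 0, 0], "claw": 57.5},
    {"delta_pos": [0, 0, -3.4], "delta_rot": [0, 0, 0], "claw": 57.5}
  ]
}}

```text
t: 3.25
ee_pos: [0.5508, 0.1365, 0.0349]
orientation: [0.0, -0.155, 0.988, -0.0]
contact_force: [-0.3, -0.6, 0.8]
finger_gap: 0.572
gripper_force: 0.0
```

```bash
python3 - <<'E'
from h import *
s=sense();print(s['t'],fx(s['ee_pos']),s['ee_pos'],s['contact_force'],s['ft_torque'])
b=snap('side','s2.png')[110:250,190:330]
cv2.imwrite('pics/p2.png',cv2.resize(cv2.cvtColor(b,4),(600,600),interpolation=2))
E
```

```text
3.25 [-0.0616  0.0211] [0.55079705 0.13647371 0.03494727] [-0.25600338 -0.61698712  0.83279416] [ 0.07767533  0.05296875 -0.02597212]
```

View pics/p2.png

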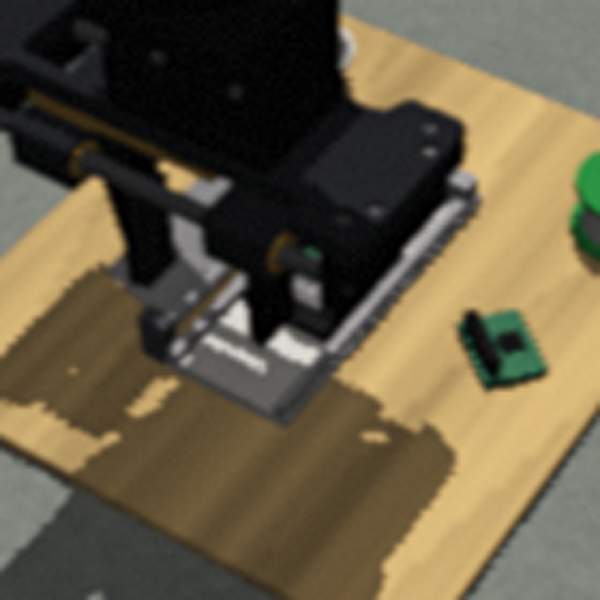

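The left finger is on the plate at (150,270). The other finger is in the lane behind the terminal block, at about (262,330). Now I press.

>>> {"method": "step_arm", "body": {
  "deltas": [
    {"delta_pos": [0, 0, -0.1], "delta_rot": [0, 0, 0], "claw": 57.5},
    {"delta_pos": [0, 0, -0.2], "delta_rot": [0, 0, 0], "claw": 57.5},
    {"delta_pos": [0, 0, -0.3], "delta_rot": [0, 0, 0], "claw": 57.5},
    {"delta_pos": [0, 0, -0.4], "delta_rot": [0, 0, 0], "claw": 57.5},
    {"delta_pos": [0, 0, -0.44], "delta_rot": [0, 0, 0], "claw": 57.5},
    {"delta_pos": [0, 0, -0.44], "delta_rot": [0, 0, 0], "claw": 57.5}
  ]
}}

```text
t: 4.05
ee_pos: [0.5509, 0.1369, 0.0245]
orientation: [0.001, -0.155, 0.988, 0.0]
contact_force: [-2.0, 1.9, 9.9]
finger_gap: 0.573
gripper_force: 4.1
```

```bash
python3 - <<'E'
from h import *
s=sense();print(s['t'],fx(s['ee_pos']),s['ee_pos'],s['contact_force'],s['ft_torque'])
E
```

```text
4.05 [-0.0613  0.0215] [0.55094947 0.1369108  0.02450518] [-1.9977623   1.86190801  9.94194868] [0.62854212 0.30240381 0.04609913]
```

>>> {"method": "step_arm", "body": {
  "deltas": [
    {"delta_pos": [0.15, 0.05, -0.02], "delta_rot": [0, 0, 0], "claw": 57.5},
    {"delta_pos": [0.3, 0.1, -0.02], "delta_rot": [0, 0, 0], "claw": 57.5},
    {"delta_pos": [0.45, 0.145, -0.02], "delta_rot": [0, 0, 0], "claw": 57.5},
    {"delta_pos": [0.6, 0.19, -0.02], "delta_rot": [0, 0, 0], "claw": 57.5},
    {"delta_pos": [0.75, 0.24, -0.02], "delta_rot": [0, 0, 0], "claw": 57.5},
    {"delta_pos": [0.9, 0.29, -0.02], "delta_rot": [0, 0, 0], "claw": 57.5},
    {"delta_pos": [1.05, 0.34, -0.02], "delta_rot": [0, 0, 0], "claw": 57.5},
    {"delta_pos": [1.2, 0.385, -0.02], "delta_rot": [0, 0, 0], "claw": 57.5},
    {"delta_pos": [1.35, 0.435, -0.02], "delta_rot": [0, 0, 0], "claw": 57.5},
    {"delta_pos": [1.5, 0.48, -0.02], "delta_rot": [0, 0, 0], "claw": 57.5},
    {"delta_pos": [1.65, 0.53, -0.02], "delta_rot": [0, 0, 0], "claw": 57.5},
    {"delta_pos": [1.75, 0.56, -0.02], "delta_rot": [0, 0, 0], "claw": 57.5}
  ]
}}

```text
t: 5.55
ee_pos: [0.5884, 0.1493, 0.0232]
orientation: [-0.006, -0.156, 0.988, -0.0]
contact_force: [-9.3, -3.8, 11.6]
finger_gap: 0.574
gripper_force: 6.6
```

```bash
python3 - <<'E'
from h import *
s=sense();print(s['t'],fx(s['ee_pos']),s['ee_pos'],s['contact_force'],M@s['contact_force'][:2])
b=snap('side','s3.png')[110:250,190:330]
cv2.imwrite('pics/p3.png',cv2.resize(cv2.cvtColor(b,4),(600,600),interpolation=2))
E
```

```text
5.55 [-0.0219  0.0218] [0.58835643 0.14927695 0.02322018] [-9.34688879 -3.78310312 11.59727485] [-10.05631296  -0.73943828]
```

View pics/p3.png

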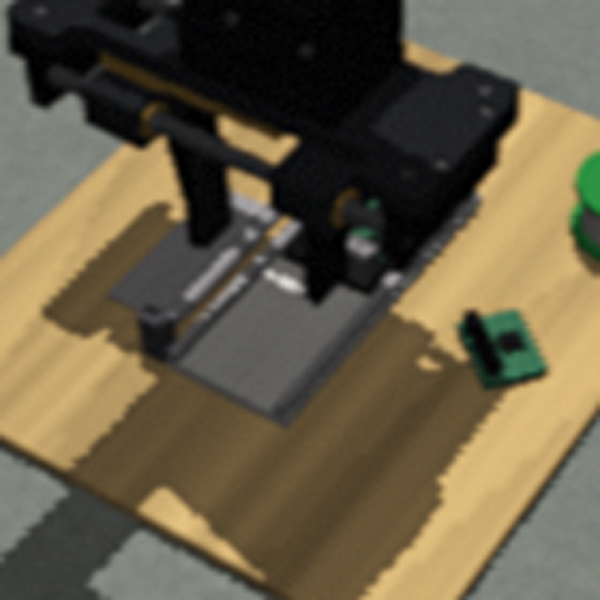

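The module moves under the raised jaw. The TCP lags its command by 6 mm, so I check whether that is a lag or a jam by holding.

>>> {"method": "step_arm", "body": {
  "deltas": [
    {"delta_pos": [0, 0, 0], "delta_rot": [0, 0, 0], "claw": 57.5},
    {"delta_pos": [0, 0, 0], "delta_rot": [0, 0, 0], "claw": 57.5},
    {"delta_pos": [0, 0, 0], "delta_rot": [0, 0, 0], "claw": 57.5}
  ]
}}

```text
t: 5.98
ee_pos: [0.5887, 0.1494, 0.0233]
orientation: [-0.006, -0.156, 0.988, -0.0]
contact_force: [-8.9, -2.9, 11.9]
finger_gap: 0.572
gripper_force: 6.1
```

```bash
python3 - <<'E'
from h import *
s=sense();print(s['t'],fx(s['ee_pos']),s['ee_pos'],s['orientation'],s['contact_force'],M@s['contact_force'][:2],s['ft_torque'])
for l in('module','clip_foot','clip_plate'):
  for r in landmark_of(l,'side')[:2]:print(l,fx(r['point']),r['point'][2],r['p'])
E
```

```text
5.975 [-0.0215  0.0218] [0.58872669 0.14940061 0.02325523] [-5.93289257e-03 -1.56220936e-01  9.87704306e-01 -1.51945303e-04] [-8.88591512 -2.87260124 11.94814418] [-9.33869019 -0.01381582] [-0.0859894   1.63188851  0.20499679]
module [-0.2548  0.0319] 0.0017 0.88
module [-0.1425 -0.2314] -0.004 0.58
clip_plate [-0.0348  0.0523] 0.0214 0.67
clip_plate [ 0.0007 -0.0798] 0.0136 0.28
```

```bash
python3 - <<'E'
from h import *
def w(x,y,z): return np.r_[C+M.T@[x,y],z]
im=cv2.imread('pics/s3.png'); im=cv2.resize(im[145:195,240:300],None,fx=10,fy=10,interpolation=2)
for d,col in((0,(0,255,0)),(-.0103,(0,0,255))):
    for y in(-.02,0):
      for x in(-.002,.010):
        for z in(.015,.035):
          p=(proj('side',w(x+d,y,z))+.5-[240,145])*10
          cv2.circle(im,tuple(int(v) for v in p),4,col,-1)
cv2.imwrite('pics/p4.png',im)
E
```

```text
(no output)
```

View pics/p4.png

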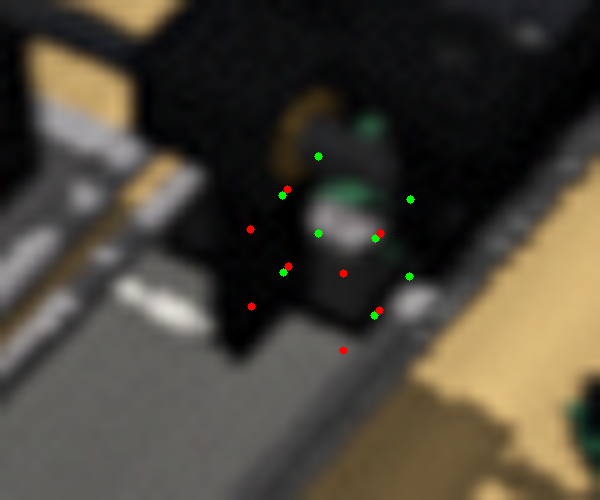

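The block's rear corner lies between the predicted home position (green dots) and 10 mm short (red dots), so the module is about 5 mm short. It is past the jaw edge and not blocked. I push on in small steps.

>>> {"method": "step_arm", "body": {
  "deltas": [
    {"delta_pos": [0.08, 0.025, 0], "delta_rot": [0, 0, 0], "claw": 57.5},
    {"delta_pos": [0.15, 0.05, 0], "delta_rot": [0, 0, 0], "claw": 57.5},
    {"delta_pos": [0.15, 0.05, 0], "delta_rot": [0, 0, 0], "claw": 57.5}
  ]
}}

```text
t: 6.5
ee_pos: [0.5918, 0.1504, 0.0232]
orientation: [-0.007, -0.156, 0.988, -0.0]
contact_force: [-9.6, -4.9, 13.1]
finger_gap: 0.571
gripper_force: 6.4
```

```bash
python3 - <<'E'
from h import *
s=sense();print(s['t'],fx(s['ee_pos']),s['ee_pos'],s['contact_force'],M@s['contact_force'][:2],s['ft_torque'])
E
```

```text
6.5 [-0.0183  0.0218] [0.59181667 0.15037594 0.02318801] [-9.6422156  -4.89625652 13.13702337] [-10.67829565  -1.7086988 ] [-0.27448481  1.80760856  0.17304897]
```

>>> {"method": "step_arm", "body": {
  "deltas": [
    {"delta_pos": [0.08, 0.025, 0], "delta_rot": [0, 0, 0], "claw": 57.5},
    {"delta_pos": [0.15, 0.05, 0], "delta_rot": [0, 0, 0], "claw": 57.5},
    {"delta_pos": [0.15, 0.05, 0], "delta_rot": [0, 0, 0], "claw": 57.5}
  ]
}}

```text
t: 6.88
ee_pos: [0.5957, 0.1517, 0.0232]
orientation: [-0.007, -0.156, 0.988, -0.0]
contact_force: [-9.5, -3.9, 13.1]
finger_gap: 0.574
gripper_force: 6.4
```

```bash
python3 - <<'E'
from h import *
s=sense();print(s['t'],fx(s['ee_pos']),s['ee_pos'],s['contact_force'],M@s['contact_force'][:2],s['ft_torque'])
E
```

```text
6.875 [-0.0142  0.0218] [0.59573298 0.15165507 0.02319472] [-9.53770794 -3.89844895 13.09770211] [-10.27328509  -0.79081632] [-0.27056388  1.79049063  0.29490728]
```

Force is constant and it is still sliding, so I continue.

>>> {"method": "step_arm", "body": {
  "deltas": [
    {"delta_pos": [0.08, 0.025, 0], "delta_rot": [0, 0, 0], "claw": 57.5},
    {"delta_pos": [0.15, 0.05, 0], "delta_rot": [0, 0, 0], "claw": 57.5},
    {"delta_pos": [0.15, 0.05, 0], "delta_rot": [0, 0, 0], "claw": 57.5}
  ]
}}

```text
t: 7.25
ee_pos: [0.5969, 0.152, 0.0232]
orientation: [-0.01, -0.156, 0.988, -0.001]
contact_force: [-12.4, -5.6, 16.5]
finger_gap: 0.583
gripper_force: 8.9
```

```bash
python3 - <<'E'
from h import *
s=sense();print(s['t'],fx(s['ee_pos']),s['ee_pos'],s['contact_force'],M@s['contact_force'][:2],s['ft_torque'])
E
```

```text
7.25 [-0.0129  0.0219] [0.59691886 0.15204843 0.0231883 ] [-12.44031911  -5.56185172  16.49733012] [-13.54580514  -1.48556299] [-0.83765358  2.37786788  0.09610227]
```

>>> {"method": "step_arm", "body": {
  "deltas": [
    {"delta_pos": [0.08, 0.025, 0], "delta_rot": [0, 0, 0], "claw": 57.5},
    {"delta_pos": [0.15, 0.05, 0], "delta_rot": [0, 0, 0], "claw": 57.5},
    {"delta_pos": [0.15, 0.05, 0], "delta_rot": [0, 0, 0], "claw": 57.5}
  ]
}}

```text
t: 7.62
ee_pos: [0.5971, 0.1522, 0.0232]
orientation: [-0.014, -0.156, 0.988, -0.001]
contact_force: [-18.7, -10.1, 21.5]
finger_gap: 0.577
gripper_force: 12.3
```

```bash
python3 - <<'E'
from h import *
s=sense();print(s['t'],fx(s['ee_pos']),s['ee_pos'],s['contact_force'],M@s['contact_force'][:2],s['ft_torque'])
def w(x,y,z): return np.r_[C+M.T@[x,y],z]
snap('side','s5.png')
im=cv2.imread('pics/s5.png'); im=cv2.resize(im[145:195,240:300],None,fx=10,fy=10,interpolation=2)
for d,col in((0,(0,255,0)),(-.006,(0,0,255))):
    for y in(-.02,0):
      for x in(-.002,.010):
        for z in(.015,.035):
          p=(proj('side',w(x+d,y,z))+.5-[240,145])*10
          cv2.circle(im,tuple(int(v) for v in p),4,col,-1)
cv2.imwrite('pics/p5.png',im)
E
```

```text
7.625 [-0.0127  0.0219] [0.59708265 0.1521774  0.02317021] [-18.71808581 -10.06126043  21.5051617 ] [-20.89973672  -3.84664828] [-1.53889078  3.26326811 -0.14100436]
```

View pics/p5.png

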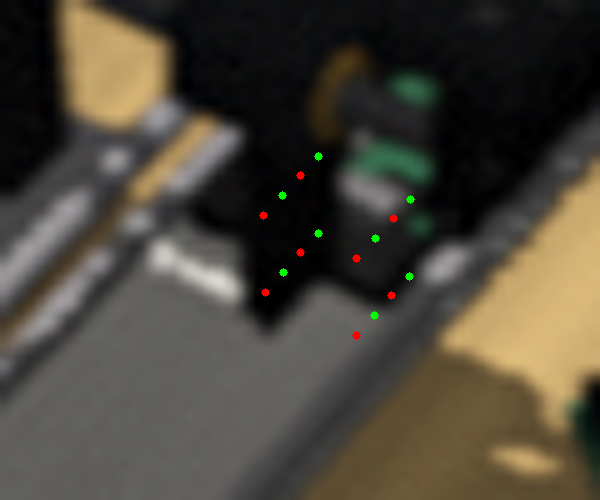

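The force rises to 21 N with no further motion, and the block sits at the home marks, so the module is against the stop. I back off with the plate still held down.

>>> {"method": "step_arm", "body": {
  "deltas": [
    {"delta_pos": [-0.2, -0.065, 0], "delta_rot": [0, 0, 0], "claw": 57.5},
    {"delta_pos": [-0.4, -0.13, 0], "delta_rot": [0, 0, 0], "claw": 57.5},
    {"delta_pos": [-0.6, -0.195, 0], "delta_rot": [0, 0, 0], "claw": 57.5},
    {"delta_pos": [-0.75, -0.24, 0], "delta_rot": [0, 0, 0], "claw": 57.5},
    {"delta_pos": [-0.86, -0.28, 0], "delta_rot": [0, 0, 0], "claw": 57.5},
    {"delta_pos": [-0.86, -0.28, 0], "delta_rot": [0, 0, 0], "claw": 57.5}
  ]
}}

```text
t: 8.43
ee_pos: [0.5931, 0.1491, 0.0255]
orientation: [0.006, -0.154, 0.988, 0.0]
contact_force: [4.5, 2.2, 7.8]
finger_gap: 0.573
gripper_force: 3.9
```

```bash
python3 - <<'E'
from h import *
s=sense();print(s['t'],fx(s['ee_pos']),s['ee_pos'],s['contact_force'],M@s['contact_force'][:2])
E
```

```text
8.425 [-0.0174  0.0202] [0.59309887 0.14909999 0.02553532] [4.45861091 2.18620806 7.76092867] [4.91386361 0.71600374]
```

The finger is clear of the block by about 4 mm. I raise it slowly to let the clip down, then go well up.

>>> {"method": "step_arm", "body": {
  "deltas": [
    {"delta_pos": [-0.05, -0.015, 0.1], "delta_rot": [0, 0, 0], "claw": 57.5},
    {"delta_pos": [-0.05, -0.015, 0.2], "delta_rot": [0, 0, 0], "claw": 57.5},
    {"delta_pos": [-0.05, -0.015, 0.3], "delta_rot": [0, 0, 0], "claw": 57.5},
    {"delta_pos": [-0.05, -0.015, 0.4], "delta_rot": [0, 0, 0], "claw": 57.5},
    {"delta_pos": [-0.05, -0.015, 0.6], "delta_rot": [0, 0, 0], "claw": 57.5},
    {"delta_pos": [-0.05, -0.015, 1.2], "delta_rot": [0, 0, 0], "claw": 57.5},
    {"delta_pos": [-0.05, -0.015, 2.5], "delta_rot": [0, 0, 0], "claw": 57.5},
    {"delta_pos": [-0.05, -0.015, 4], "delta_rot": [0, 0, 0], "claw": 57.5},
    {"delta_pos": [-0.5, 1.5, 5.5], "delta_rot": [0, 0, 0], "claw": 57.5},
    {"delta_pos": [-1.2, 3.5, 6.5], "delta_rot": [0, 0, 0], "claw": 57.5},
    {"delta_pos": [-2, 5.5, 7], "delta_rot": [0, 0, 0], "claw": 57.5},
    {"delta_pos": [-3, 7.5, 7], "delta_rot": [0, 0, 0], "claw": 57.5}
  ]
}}

```text
t: 9.93
ee_pos: [0.5132, 0.3377, 0.2009]
orientation: [0.002, -0.155, 0.988, 0.001]
contact_force: [1.0, 0.2, -0.6]
finger_gap: 0.577
gripper_force: 0.0
```

>>> {"method": "step_arm", "body": {
  "deltas": [
    {"delta_pos": [-1, 2, 0], "delta_rot": [0, 0, 0], "claw": 57.5},
    {"delta_pos": [-2, 4, 0], "delta_rot": [0, 0, 0], "claw": 57.5},
    {"delta_pos": [-3, 6, 0], "delta_rot": [0, 0, 0], "claw": 57.5},
    {"delta_pos": [-3.5, 7, 0], "delta_rot": [0, 0, 0], "claw": 57.5},
    {"delta_pos": [-3.5, 7, 0], "delta_rot": [0, 0, 0], "claw": 57.5}
  ]
}}

```text
t: 10.55
ee_pos: [0.4236, 0.5127, 0.1988]
orientation: [0.0, -0.157, 0.988, 0.0]
contact_force: [-0.6, -0.4, 0.3]
finger_gap: 0.576
gripper_force: 0.0
```

```bash
python3 - <<'E'
from h import *
s=sense();print(s['t'],s['ee_pos'],s['contact_force'])
a=snap('top','t6.png')[110:250,165:305];b=snap('side','s6.png')[110:250,210:350]
cv2.imwrite('pics/p6.png',cv2.resize(cv2.cvtColor(np.hstack([a,b]),4),(800,400),interpolation=2))
for l in('module','spool','spare','screw_tin'):
  for n in('top','side'):
    for r in landmark_of(l,n)[:1]:print(l,n,np.round(r['point'],3),fx(r['point']),r['p'])
E
```

```text
10.55 [0.42355833 0.51273057 0.19882812] [-0.57534681 -0.36640106  0.31171734]
module top [0.64  0.144 0.018] [0.0256 0.0013] 0.88
module side [0.642 0.145 0.017] [0.0277 0.0016] 0.93
spool top [0.733 0.073 0.012] [ 0.0927 -0.0954] 0.85
spool side [0.728 0.076 0.007] [ 0.0886 -0.0908] 0.7
spare top [0.639 0.057 0.012] [-0.002  -0.0817] 0.54
spare side [0.644 0.062 0.011] [ 0.0044 -0.0787] 0.6
screw_tin top [0.683 0.245 0.009] [0.0971 0.0842] 0.68
```

View pics/p6.png

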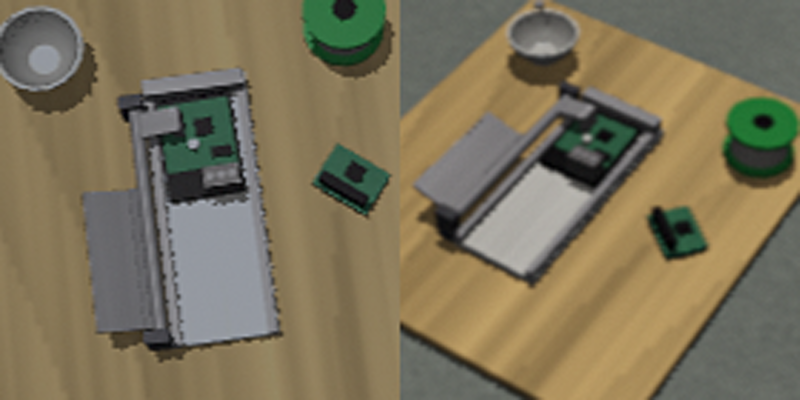

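The module is home: its front edge is at the stop at (200,95) and the jaw rests on it at (155,120). The nets put it at x = 0.026 to 0.028, against 0.028 for home. The bystanders have not moved.

```bash
python3 -c "from cell import *; print(sign_off())"
```

```text
the job is handed in; nothing more can be done
None
```

The module is fully home against the end stop with the clip sprung down on it, the hand is clear, the spool, spare board and screw tin are where they were, and the job was handed in at about 10.6 s.

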